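# Open the guard of a bench test unit and set its range selector

## Robot

A 7-joint arm with a two-finger parallel gripper is mounted at the origin on a cart in front of the work surface, level with it; the furniture and walls round the work are solid. World frame = base frame: x ahead of the robot, y to its left, z up, the work surface at z = 0. Lengths are in m, angles in rad, forces in N, time in s.
With the tool pointing down it reaches from about 0.35 to 0.9 m from the base axis. Payload 7.2 kg.
Tool frame: the origin (TCP) lies midway between the tips of the shut fingers; the grasp point (between the pads) lies 19 mm behind it; z points along the fingers, y is the line along which they close (so a half turn about z gives the same grasp; the last joint's range is limited). The gripper opens to 88 mm and grips with 3 to 60 N. Pads are 20 mm wide; open, the fingers measure 115 mm over their backs; the gripper's body (75 mm by 178 mm) begins 61 mm behind the grasp point.
Start: joints at [-1.412, 0.411, -0.013, 1.596, 0.006, 1.134, -0.082], TCP at [0.141, 0.609, 0.189] pointing down, gripper open.
Joint ranges: [-2.95, 2.95], [-0.29, 1.99], [-1.47, 1.44], [0.14, 2.54], [-1.03, 4.17], [0.13, 1.85], [-2.86, 2.86]. Speed limits (rad/s): [2.39, 2.39, 3.01, 3.01, 3.14, 3.14, 3.14].

## Interface

Orientations are given as a unit quaternion [w, x, y, z].
In Python, from rig import robot gives the robot as it stands.
- The arm moves only by the tool play_rows, never from a script. Its argument "commands" is a list that holds one entry, the list of rows, each a list of 7 numbers: the turn, a rotation vector about the tool's x, y, z in rad, then the shift along the tool's x, y, z in cm, then the finger opening in cm, from 0 to 8.78. A call has 1 to 12 rows; each row shifts and turns the commanded pose from where the row before left it, along the tool's axes as they then stand; what a row does not reach is not made up. A row lasts 1/12 s, in which the tool goes at most 41.7 mm and 7.16 degrees, less where a joint would pass 70% of its speed; a pose out of reach is approached as far as the arm can. A call is refused whole if a number of a shift passes 4.17 or a number of a turn 0.125, either way. A call with a gripper value outside its range is refused whole. The fingers move at their own pace and stop on an object; "squeeze" is the grip in N (left out, the last holds). Time passes only in rows, so rows that do not move let the fingers close. It gives the time, the measured TCP pose, the force, the opening and the grip force at its end, in the units of the state.
- robot.state(): the state, without advancing time (a new reading comes with each control period).
- robot.snapshot(name): name is "side" or "top"; returns the picture (384x512x3 uint8, blue, green, red); there is no depth.
- robot.get_calibration(name): a dict with "camera_matrix" (3x3 intrinsics, pixels), "D" ([k1, k2, p1, p2, k3] as OpenCV has them; the pictures are not rectified), "rvec" (rotation vector, rad) and "tvec" (3), from world to camera coordinates, as OpenCV has them. Camera axes: x right, y down, z forward; pixel columns grow to the right and rows downward; lengths in m; the calibration is good to about 2 mm. A picture is of the moment at which its call begins. get_calibration takes no time and is no camera call.
- robot.hand_in(): hands the job in; it is judged then, once.
The state is a dict: "clock": time; "q": joint angles; "qvel": joint speeds; "tau": joint torques, N m; "tcp_pos": TCP position; "tool_rot": TCP orientation; "contact_force": force on the tool from outside, world axes, zero at the start; "ft_torque": the same for the moment, N m; "gripper_width": finger opening in m; "grasp_force": force on a finger pad.
Only numpy, scipy, OpenCV 4.12 (cv2) and the standard library are available. Lean on these libraries where they do the work, as an engineer would, in place of code of your own. Each camera call takes 0.05 s, during which the arm holds its last target. There are 200 camera calls.

## Task

Swing the grey guard of the blue test unit up and back past its balance point, so that it stays open by itself. Then turn the black bar selector beneath it anticlockwise until it reaches its end stop (white pointer line at the red mark), and from there clockwise exactly four clicks; let go of it with the guard still open. Leave the mug, the phone and the tape roll where they are.

Things in the scene. Friction and masses are not known exactly. Their poses are not given: they have to be found in the camera images.
- guard_bar (a point): centre of the orange round handle bar (10 mm thick, 80 mm free between its end arms) on the grey guard's front. It lies level, parallel to the hinge (the unit's y axis), 38 mm in front of the guard's front wall; while shut 188 mm in front of the hinge axis and 18 mm above it (78 mm above the desk). Moves with the guard; its axes are the unit's while shut.
- guard_hinge (a point): middle of the guard's hinge axis: the far top edge of the housing, 60 mm above the desk. Axes as the test unit's: x points away from its front, y to its left (along the hinge), z up.
- guard (a joint): opening angle of the guard, a hood 150 deep x 180 wide x 50 mm high with a clear window, 0.3 kg: 0 shut, grows as its front swings up and back, stop at 1.75 rad (leaning back). Let go below about 1.2 rad it falls shut, above that it falls back to its stop.
- unit: blue test unit, 150 (x) x 180 (y) x 60 mm high, fixed on the desk; origin: centre of its underside; x points from its front (the side with the handle bar, a green display and two terminals) to its back, y to its left, z up. Its top is the white panel with the selector, under the guard. The terminals stick out 17 mm from the front, 28 mm above the desk, 33 and 55 mm right of the middle.
- selector_axis (a point): on the selector's turning axis, which is vertical, half-way up the bar handle, 85 mm above the desk, 15 mm in front of the unit's centre; axes as the unit's.
- selector_tail (a point): on the plain tail half of the selector's bar, 32 mm from the turning axis, half-way up the bar; turns with the selector. The bar is 80 mm long (40 mm either side of the axis), 16 mm wide, 70 to 100 mm above the desk; below it is a round skirt of 26 mm radius, 61 to 71 mm above the desk.
- selector (a joint): angle of the selector, clockwise from above: 0 at the anticlockwise end stop: white pointer line to the unit's left (+y) at the red mark, tail to its right; 7 click positions every 0.524 rad (30 degrees), marked on the panel; other end stop at 3.14. A click takes 0.1 to 0.2 N m; past the crest half-way between two positions it snaps on to the next by itself.
- mug: white mug, 80 x 113 x 91 mm high, bystander left of the unit; origin at the centre of its underside
- phone_dark: dark phone lying flat, 67 x 140 x 8 mm, bystander left of the unit; origin at the centre of its underside
- tape_roll: roll of brown tape lying flat, 68 mm across, 19 mm high, bystander right of the unit; origin at the centre of its underside

How it is judged:
By the outcome, as a careful person would: the job done as asked, in the order asked, and still so for the second after the job is handed in, with the robot touching nothing.
It also fails if it takes over 72 s, if anything falls off the work surface, if the arm or the gripper's body presses on something with over 40 N, if the wrist force passes 120 N, or if a joint passes its speed limit or range.

## Working session

There is one attempt and no reset: what is moved stays moved. The work goes in short steps, Python scripts to look and compute and a tool call to move; the robot and the scene stay as the last step left them, time stands still between calls to the robot, and variables do not carry over. Pictures are saved under pics/ and viewed, at most 11 in all, crops included, and the job is handed in when it is done.

Besides the shell and the picture viewer there is one more tool, called after "Emit:" by a JSON object that holds its "fn" and its "kwargs", one argument or row to a line. play_rows: Moves the arm, as the interface text tells. Its arguments: {"type":"object","properties":{"commands":{"type":"array","items":{"type":"array","items":{"type":"array","items":{"type":"number"}}}},"squeeze":{"type":"number"}},"required":["commands"]}

```bash
mkdir -p pics; python3 - <<'E'
from rig import robot
import cv2
for n in("side","top"):
    cv2.imwrite(f"pics/{n}0.png",robot.snapshot(n)); c=robot.get_calibration(n); print({k:__import__('numpy').round(v,4).tolist() for k,v in c.items()})
s=robot.state();print(s)
E
```

```text
{'camera_matrix': [[382.3253, 0.0, 254.835], [0.0, 382.3253, 182.8201], [0.0, 0.0, 1.0]], 'D': [-0.0639, 0.0, 0.0, 0.0, 0.0], 'rvec': [0.1029, 2.8154, -1.3574], 'tvec': [0.5126, -0.1194, 1.1068]}
{'camera_matrix': [[488.6372, 0.0, 263.5056], [0.0, 488.6372, 192.3228], [0.0, 0.0, 1.0]], 'D': [-0.1901, 0.0, 0.0, 0.0, 0.0], 'rvec': [2.2422, -2.1771, 0.081], 'tvec': [0.1921, 0.5226, 1.234]}
{'clock': 0.1, 'q': array([-1.41219105,  0.41181779, -0.01269016,  1.5969767 ,  0.00560465,
        1.13428359, -0.08218924]), 'qvel': array([ 1.26700028e-03, -2.28616164e-03,  1.08381883e-04, -3.21611300e-03,
        2.62992392e-03, -1.14285317e-03, -4.48084314e-05]), 'tau': array([ 3.14341451e-03, -5.89101577e+01,  6.43956978e-01, -2.91716462e+01,
       -5.38017880e-02,  1.44376318e-02,  3.52411450e-05]), 'tcp_pos': array([0.14048239, 0.6084835 , 0.18798795]), 'tool_rot': array([-2.45096755e-05,  1.13151268e-01,  9.93577508e-01, -7.24506391e-04]), 'contact_force': array([-0.32943812,  0.39974099, -0.65084263]), 'ft_torque': array([-0.0048343 , -0.01549871,  0.03424587]), 'grasp_force': 0.0, 'gripper_width': 0.08786799128709705}
```

View pics/side0.png

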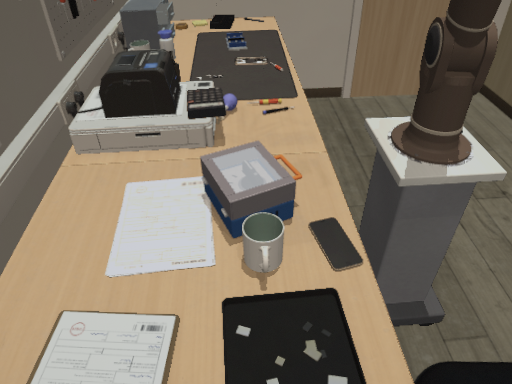

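View pics/top0.png

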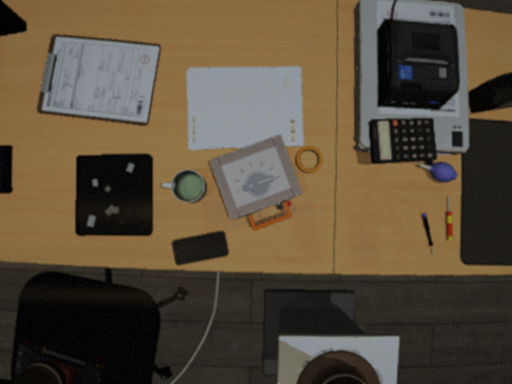

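The side view shows the unit at about (248,187) with its orange bar at (288,167). In the top view the guard corners are near (209,161), (280,136), (302,192) and (229,218), with the bar near (269,214). I'll zoom in to measure these.

```bash
python3 - <<'E'
import cv2,numpy as np
t=cv2.imread("pics/top0.png")[120:240,190:330]; s=cv2.imread("pics/side0.png")[135:240,190:315]
t=cv2.resize(t,None,fx=5,fy=5,interpolation=cv2.INTER_CUBIC); cv2.imwrite("pics/tz.png",t)
cv2.imwrite("pics/sz.png",cv2.resize(s,None,fx=5,fy=5,interpolation=cv2.INTER_CUBIC))
E
```

```text
(no output)
```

View pics/tz.png

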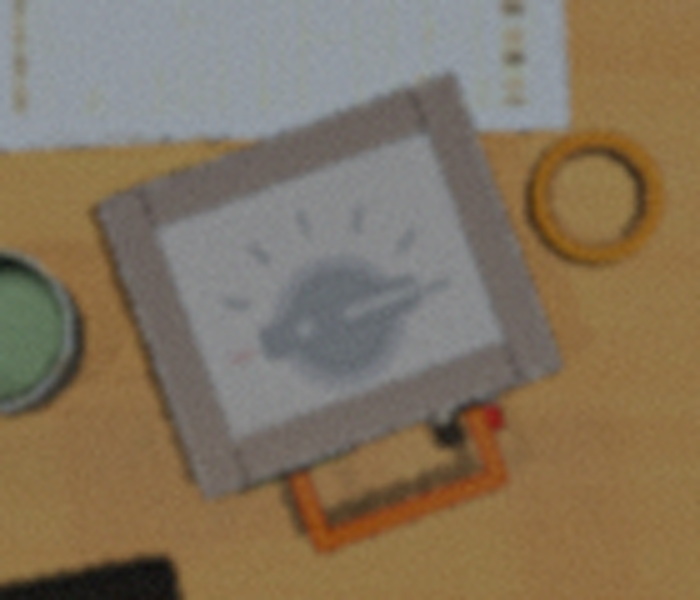

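View pics/sz.png

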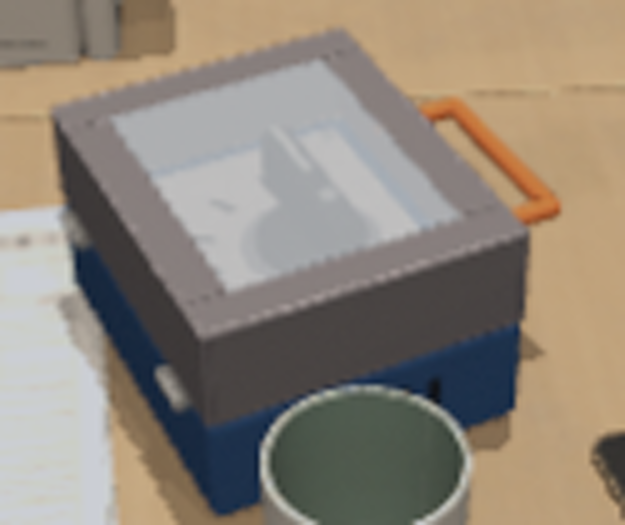

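```bash
cat > h.py <<'E'
import numpy as np,cv2
from rig import robot
from scipy.optimize import least_squares
from scipy.spatial.transform import Rotation as R
def proj(n,P):
    c=robot.get_calibration(n)
    return cv2.projectPoints(np.array(P,float),np.array(c["rvec"],float),np.array(c["tvec"],float),np.array(c["camera_matrix"]),np.array(c["D"]))[0][:,0]
def w(p,P):
    P=np.array(P,float); c,s=np.cos(p[2]),np.sin(p[2])
    return np.c_[p[0]+c*P[:,0]-s*P[:,1],p[1]+s*P[:,0]+c*P[:,1],P[:,2]]
E
python3 - <<'E'
from h import *
a=.075;b=.09;h=.11
pt=[[a,b,h],[a,-b,h],[-a,-b,h],[-a,b,h],[-.113,.043,.078],[-.113,-.043,.078]]
ut=np.array([(97,210),(455,73),(562,368),(208,497),(322,540),(500,478)])/5+[189.6,119.6]
ps=[[a,-b,h],[-a,-b,h],[-a,b,h],[a,b,h],[a,b,0],[-.113,-.043,.078],[-.113,.043,.078]]
us=np.array([(55,110),(340,32),(527,236),(203,337),(222,513),(455,103),(550,208)])/5+[189.6,134.6]
f=lambda p:np.r_[proj("top",w(p,pt))-ut,proj("side",w(p,ps))-us].ravel()
best=min((least_squares(f,[.5,.2,t],loss='soft_l1') for t in(-.5,0,.5)),key=lambda r:r.cost)
print(best.x,best.cost);print(f(best.x).reshape(-1,2).round(1))
p=best.x
print(w(p,[[-.113,0,.078],[.075,0,.06],[-.015,0,.085]]))
c=w(p,[[-.015,0,.1]]);
print((proj("top",c)-[189.6,119.6])*5)
t0=(proj("top",w(p,[[-.015+.032*np.sin(x),.032*np.cos(x),.1] for x in np.arange(7)*np.pi/6]))-[189.6,119.6])*5
print(t0.round())
E
```

```text
[0.54768418 0.22959487 0.38774331] 9.998827906675961
[[-0.5 -1.2]
 [-0.4 -0.3]
 [ 0.7  0.1]
 [-0.5  1.3]
 [ 1.2  0.6]
 [-0.9  0.3]
 [-1.3 -1. ]
 [ 0.3 -1.6]
 [ 1.2 -1.5]
 [-0.2 -0.1]
 [-1.   3.3]
 [ 0.2  0.8]
 [-0.3 -0.9]]
[[0.44307277 0.18686955 0.078     ]
 [0.61711653 0.25795239 0.06      ]
 [0.53379771 0.22392337 0.085     ]]
[[340.78699727 317.40951903]]
[[277. 341.]
 [274. 306.]
 [289. 274.]
 [317. 254.]
 [352. 251.]
 [384. 265.]
 [404. 294.]]
```

Pose fit is good to about 1 px. Unit yaw is 0.388 rad, the bar is at (0.443, 0.187, 0.078), and the pointer sits at position 6. I'll swing the arm round to the bar.

Emit:
{"fn": "play_rows", "kwargs": {
  "commands": [
    [[0, 0, 0.06, -3.6, -0.9, 0, 2.6], [0, 0, 0.06, -3.6, -0.9, 0, 2.6], [0, 0, 0.06, -3.6, -0.9, 0, 2.6], [0, 0, 0.06, -3.6, -0.9, 0, 2.6], [0, 0, 0.06, -3.5, -0.9, 0, 2.6], [0, 0, 0.06, -3.5, -0.9, 0, 2.6], [0, 0, 0.06, -3.4, -0.9, 0, 2.6], [0, 0, 0.06, -3.4, -0.9, 0, 2.6], [0, 0, 0.06, -3.2, -0.9, 0, 2.6], [0, 0, 0.06, -3.2, -0.9, 0, 2.6]]
  ],
  "squeeze": 10
}}

```text
clock: 0.93
tcp_pos: [0.4001, 0.3689, 0.1884]
tool_rot: [-0.0, 0.403, 0.915, -0.0]
contact_force: [1.0, -0.3, 0.0]
gripper_width: 0.0269
grasp_force: 0.0
```

Emit:
{"fn": "play_rows", "kwargs": {
  "commands": [
    [[0, 0, 0.06, -3.1, -0.9, 0, 2.6], [0, 0, 0.06, -3.0, -0.9, 0, 2.6], [0, 0, 0.06, -3.0, -0.9, 0, 2.6], [0, 0, 0.06, -2.9, -0.9, 0, 2.6], [0, 0, 0.06, -2.8, -0.9, 0, 2.6], [0, 0, 0.05, -2.6, -0.9, 0, 2.6], [0, 0, 0, 0, 0, 0, 2.6], [0, 0, 0, 0, 0, 0, 2.6]]
  ]
}}

```text
clock: 1.6
tcp_pos: [0.4524, 0.1962, 0.1888]
tool_rot: [-0.0, 0.556, 0.831, -0.0]
contact_force: [-0.1, 0.6, 0.2]
gripper_width: 0.0258
grasp_force: 0.0
```

```bash
cat >> h.py <<'E'
U=np.array([0.54768418,0.22959487,0.38774331])
def where():
    "TCP in the unit frame (mm), tool yaw error and tilt (rad), in the unit"
    s=robot.state(); q=s["tool_rot"]; M=R.from_quat(np.r_[q[1:],q[0]]).as_matrix()
    c,sn=np.cos(U[2]),np.sin(U[2]); A=np.array([[c,sn,0],[-sn,c,0],[0,0,1]])
    p=A@(s["tcp_pos"]-[U[0],U[1],0]); M=A@M
    print("t",round(s["clock"],2),"unit xyz mm",(p*1e3).round(1),"tool y angle",round(np.arctan2(M[1,1],M[0,1]),3),"z",M[:,2].round(3),"q",s["q"].round(2),"F",s["contact_force"].round(1),"w",round(s["gripper_width"]*1e3,1),"g",round(s["grasp_force"],1))
E
python3 -c "
from h import *
where()"
```

```text
t 1.6 unit xyz mm [-100.8    5.1  188.8] tool y angle 0.003 z [-0.  0. -1.] q [-0.83  0.18  0.37  1.93 -0.08  1.04 -0.03] F [-0.1  0.6  0.2] w 25.8 g 0.0
```

Emit:
{"fn": "play_rows", "kwargs": {
  "commands": [
    [[0, 0, 0, -0.5, -1.2, 1, 2.6], [0, 0, 0, 0, 0, 3, 2.6], [0, 0, 0, 0, 0, 3, 2.6], [0, 0, 0, 0, 0, 1.7, 2.6], [0, 0, 0, 0, 0, 0, 2.6], [0, 0, 0, 0, 0, 0, 2.6]]
  ]
}}

```text
clock: 2.1
tcp_pos: [0.4424, 0.1891, 0.1012]
tool_rot: [-0.0, 0.554, 0.832, -0.001]
contact_force: [0.7, -0.5, 0.5]
gripper_width: 0.0264
grasp_force: 0.0
```

```bash
python3 - <<'E'
from h import *
where()
s=robot.snapshot("side")[125:230,190:330]; t=robot.snapshot("top")[140:240,190:330]
z=lambda i:cv2.resize(i,None,fx=4,fy=4,interpolation=cv2.INTER_CUBIC)
cv2.imwrite("pics/c1.png",z(s))
E
```

```text
t 2.1 unit xyz mm [-112.7    2.3  101.2] tool y angle 0.008 z [-0.002 -0.    -1.   ] q [-0.8   0.28  0.36  2.05 -0.13  0.83  0.02] F [ 0.7 -0.5  0.5] w 26.4 g 0.0
```

View pics/c1.png

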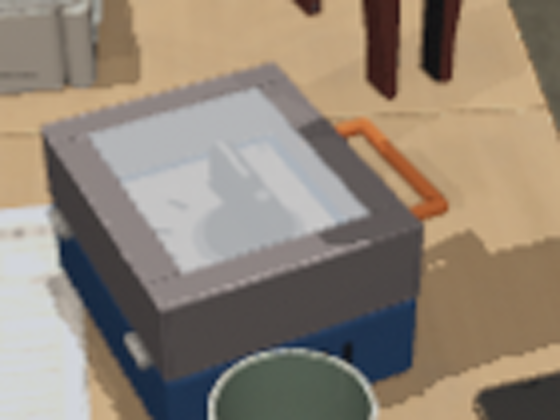

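```bash
python3 - <<'E'
from h import *
P=w(U,[[-.113+d,.002,z] for z in(.101,.15) for d in(-.02,0,.02)]+[[-.113,0,.078]])
print(((proj("side",P)-[189.6,124.6])*4).round())
P=w(U,[[-.113+d,.002,.101] for d in(-.02,0,.02)])
t=robot.snapshot("top");print(proj("top",P).round())
s=robot.snapshot("side")[40:230,190:330]
cv2.imwrite("pics/c2.png",np.hstack([cv2.resize(s,(420,570),interpolation=3),cv2.resize(t[140:240,220:310],(378,420)).repeat(1,0) if 0 else cv2.copyMakeBorder(cv2.resize(t[140:260,220:310],(375,500)),0,70,0,0,0)]))
E
```

```text
[[434. 123.]
 [404. 132.]
 [373. 142.]
 [438.  51.]
 [408.  60.]
 [376.  69.]
 [400. 163.]]
[[275. 230.]
 [272. 222.]
 [269. 214.]]
```

View pics/c2.png

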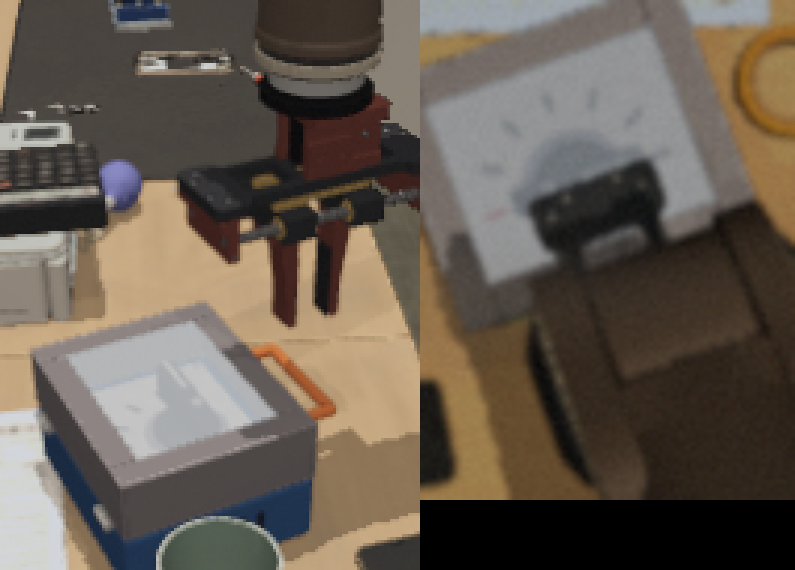

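```bash
python3 - <<'E'
from h import *
for z in(.18,.20,.22):
    P=w(U,[[-.113+.089,.002+d,z] for d in(.0375,-.0375)])
    q=proj("top",P); print(z,((q-[219.5,139.5])/[.24,.24]+[420,0]).round())
for n in("side","top"):
    c=robot.get_calibration(n); M=cv2.Rodrigues(np.array(c["rvec"]))[0]; print(n,-M.T@np.array(c["tvec"]))
def res(p): return proj("side",w(U,[[-.113+.02,p[0],p[1]],[-.113-.02,p[0],p[1]]]))
for y,z in((.002,.101),(.002,.131),(-.03,.101),(-.06,.101)): print(y,z,((res((y,z))-[189.6,124.6])*4).round().tolist())
E
```

```text
0.18 [[517. 214.]
 [651. 164.]]
0.2 [[517. 212.]
 [652. 161.]]
0.22 [[516. 210.]
 [654. 158.]]
side [0.56373847 0.90505622 0.60422754]
top [0.45725004 0.23873217 1.25166356]
0.002 0.101 [[373.0, 142.0], [434.0, 123.0]]
0.002 0.131 [[375.0, 97.0], [437.0, 80.0]]
-0.03 0.101 [[347.0, 113.0], [406.0, 96.0]]
-0.06 0.101 [[323.0, 88.0], [381.0, 72.0]]
```

The picture suggests the fingertips are about 25–30 mm higher than the reported TCP. The horizontal position agrees. I'll descend partway and check again.

Emit:
{"fn": "play_rows", "kwargs": {
  "commands": [
    [[0, 0, 0, 0, 0, 2, 2.6], [0, 0, 0, 0, 0, 2.1, 2.6], [0, 0, 0, 0, 0, 0, 2.6], [0, 0, 0, 0, 0, 0, 2.6]]
  ]
}}

```text
clock: 2.63
tcp_pos: [0.443, 0.1884, 0.0611]
tool_rot: [-0.0, 0.555, 0.832, -0.0]
contact_force: [0.7, 0.1, 1.7]
gripper_width: 0.0262
grasp_force: 0.0
```

```bash
python3 - <<'E'
from h import *
where()
s=robot.snapshot("side")[80:230,190:330]
cv2.imwrite("pics/c3.png",cv2.resize(s,None,fx=4,fy=4,interpolation=cv2.INTER_CUBIC))
for z in (.059,.089): print(((proj("side",w(U,[[-.093,.002,z],[-.133,.002,z]]))-[189.6,79.6])*4).round().tolist())
E
```

```text
t 2.63 unit xyz mm [-112.5    1.4   61.1] tool y angle 0.006 z [-0.001 -0.    -1.   ] q [-0.78  0.34  0.34  2.09 -0.17  0.74  0.06] F [0.7 0.1 1.7] w 26.2 g 0.0
[[371.0, 380.0], [430.0, 362.0]]
[[373.0, 339.0], [433.0, 320.0]]
```

View pics/c3.png

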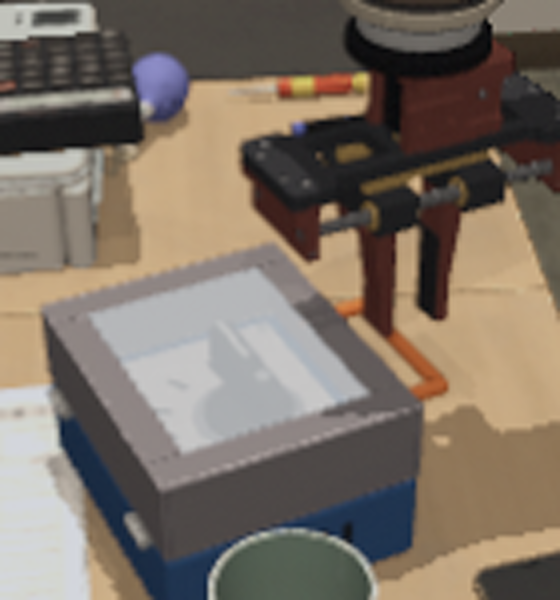

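Still no contact, and the tips at rows 333 and 320 sit about 12 mm above the bar centre. So the offset is real, and I'll go 25 mm lower before closing.

Emit:
{"fn": "play_rows", "kwargs": {
  "commands": [
    [[0, 0, 0, 0, 0, 0.8, 2.6], [0, 0, 0, 0, 0, 0.8, 2.6], [0, 0, 0, 0, 0, 0.9, 2.6], [0, 0, 0, 0, 0, 0, 2.6], [0, 0, 0, 0, 0, 0, 0], [0, 0, 0, 0, 0, 0, 0], [0, 0, 0, 0, 0, 0, 0], [0, 0, 0, 0, 0, 0, 0], [0, 0, 0, 0, 0, 0, 0], [0, 0, 0, 0, 0, 0, 0]]
  ],
  "squeeze": 12
}}

```text
clock: 3.52
tcp_pos: [0.4449, 0.1891, 0.0364]
tool_rot: [0.001, 0.555, 0.832, 0.001]
contact_force: [5.5, 1.4, -1.6]
gripper_width: 0.0094
grasp_force: 12.0
```

```bash
python3 - <<'E'
from h import *
where()
s=robot.snapshot("side")[80:230,190:330]
cv2.imwrite("pics/c4.png",cv2.resize(s,None,fx=4,fy=4,interpolation=cv2.INTER_CUBIC))
E
```

```text
t 3.52 unit xyz mm [-110.5    1.3   36.4] tool y angle 0.006 z [ 0.003  0.    -1.   ] q [-0.77  0.38  0.33  2.1  -0.19  0.68  0.08] F [ 5.5  1.4 -1.6] w 9.4 g 12.0
```

View pics/c4.png

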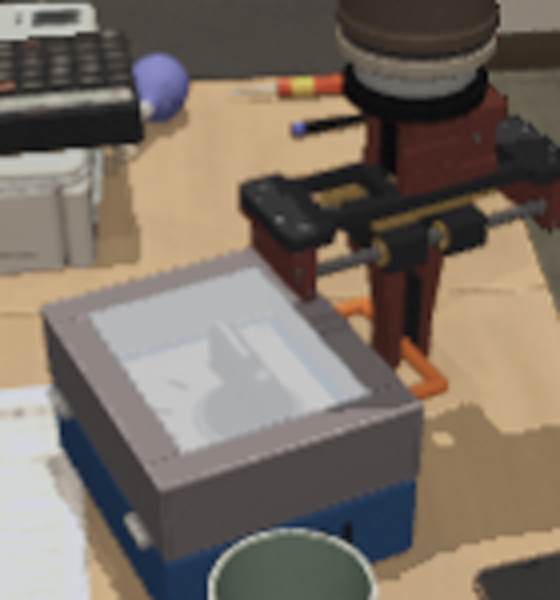

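The bar is gripped: opening 9.4 mm, fingers straddling it at about (405,350). Next I follow the hinge arc.

Emit:
{"fn": "play_rows", "kwargs": {
  "commands": [
    [[0, 0, 0, 0, 0.37, -1.31, 0], [0, 0, 0, 0, 0.26, -1.29, 0], [0, 0, 0, 0, 0.35, -1.27, 0], [0, 0, 0, 0, 0.44, -1.24, 0], [0, 0, 0, 0, 0.53, -1.21, 0], [0, 0, 0, 0, 0.61, -1.17, 0], [0, 0, 0, 0, 0.69, -1.12, 0], [0, 0, 0, 0, 0.77, -1.08, 0], [0, 0, 0, 0, 0.84, -1.02, 0], [0, 0, 0, 0, 0.91, -0.96, 0], [0, 0, 0, 0, 0.97, -0.89, 0], [0, 0, 0, 0, 1.03, -0.82, 0]]
  ]
}}

```text
clock: 4.57
tcp_pos: [0.5124, 0.2164, 0.1701]
tool_rot: [-0.002, 0.555, 0.832, -0.003]
contact_force: [-5.8, -4.4, 7.1]
gripper_width: 0.0098
grasp_force: 12.0
```

```bash
python3 -c "
from h import *
where()"
```

```text
t 4.57 unit xyz mm [-37.7   1.1 170.1] tool y angle 0.006 z [-0.006 -0.    -1.   ] q [-0.78  0.32  0.38  1.8  -0.14  1.05  0.04] F [-5.8 -4.4  7.1] w 9.8 g 12.0
```

Emit:
{"fn": "play_rows", "kwargs": {
  "commands": [
    [[0, 0, 0, 0, 1.0, -0.85, 0], [0, 0, 0, 0, 1.1, -0.7, 0], [0, 0, 0, 0, 1.15, -0.6, 0], [0, 0, 0, 0, 1.2, -0.5, 0], [0, 0, 0, 0, 1.25, -0.42, 0], [0, 0, 0, 0, 1.28, -0.33, 0], [0, 0, 0, 0, 1.3, -0.24, 0], [0, 0, 0, 0, 1.3, -0.15, 0], [0, 0, 0, 0, 1.3, -0.06, 0], [0, 0, 0, 0, 1.3, 0.04, 0], [0, 0, 0, 0, 0, 0, 0], [0, 0, 0, 0, 0, 0, 0]]
  ]
}}

```text
clock: 5.57
tcp_pos: [0.628, 0.2638, 0.2077]
tool_rot: [0.001, 0.556, 0.831, -0.0]
contact_force: [2.5, -3.2, 2.5]
gripper_width: 0.0092
grasp_force: 12.0
```

```bash
python3 -c "
from h import *
where()"
```

```text
t 5.57 unit xyz mm [ 87.3   1.3 207.7] tool y angle 0.005 z [-0.    -0.001 -1.   ] q [-0.72  0.51  0.38  1.44 -0.19  1.23  0.08] F [ 2.5 -3.2  2.5] w 9.2 g 12.0
```

Emit:
{"fn": "play_rows", "kwargs": {
  "commands": [
    [[0, 0, 0, 0, 1.3, 0.13, 0], [0, 0, 0, 0, 1.3, 0.22, 0], [0, 0, 0, 0, 0.6, 0.1, 0], [0, 0, 0, 0, 0, 0, 3], [0, 0, 0, 0, 0, 0, 3], [0, 0, 0, 0, 0, 0, 3], [0, 0, 0, 0, 0, -1.5, 3], [0, 0, 0, 0, 0, -3, 3], [0, 0, 0, 0, 0, -3, 3], [0, 0, 0, 0, -3, 0, 3], [0, 0, 0, 0, -4, 0, 3], [0, 0, 0, 0, -4, 0, 4.5]]
  ]
}}

```text
clock: 6.57
tcp_pos: [0.5535, 0.235, 0.2779]
tool_rot: [-0.0, 0.555, 0.832, 0.0]
contact_force: [-0.3, 0.5, 0.7]
gripper_width: 0.0334
grasp_force: 0.0
```

```bash
python3 - <<'E'
from h import *
where()
s=robot.snapshot("side")[50:230,170:340];t=robot.snapshot("top")[110:250,190:330]
cv2.imwrite("pics/c5.png",np.hstack([cv2.resize(s,(400,424)),cv2.copyMakeBorder(cv2.resize(t,(400,400)),0,24,0,0,0)]))
E
```

```text
t 6.57 unit xyz mm [  7.4   2.8 277.9] tool y angle 0.007 z [-0.  0. -1.] q [-0.78  0.32  0.4   1.55 -0.13  1.3   0.03] F [-0.3  0.5  0.7] w 33.4 g 0.0
```

View pics/c5.png

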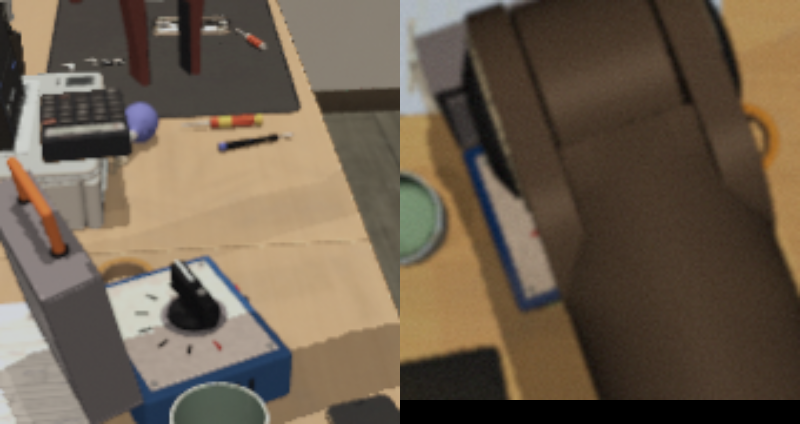

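The side view shows the guard standing open on its stop at (60,260). The selector is clear at (190,300) with its white pointer on the far side, at position 6. Next I position the fingers above it.

Emit:
{"fn": "play_rows", "kwargs": {
  "commands": [
    [[0, 0, 0, -0.3, -2.0, 0, 4.5], [0, 0, 0, 0, 0, 3, 4.5], [0, 0, 0, 0, 0, 4, 4.5], [0, 0, 0, 0, 0, 4, 4.5], [0, 0, 0, 0, 0, 4, 4.5], [0, 0, 0, 0, 0, 3, 4.5], [0, 0, 0, 0, 0, 1.3, 4.5], [0, 0, 0, 0, 0, 0, 4.5], [0, 0, 0, 0, 0, 0, 4.5]]
  ]
}}

```text
clock: 7.42
tcp_pos: [0.5377, 0.2249, 0.0851]
tool_rot: [-0.0, 0.555, 0.832, -0.0]
contact_force: [-0.2, 0.1, 1.6]
gripper_width: 0.0447
grasp_force: 0.0
```

```bash
python3 - <<'E'
from h import *
where()
s=robot.snapshot("side")[110:230,190:320]
cv2.imwrite("pics/c6.png",cv2.resize(s,None,fx=5,fy=5,interpolation=cv2.INTER_CUBIC))
for z in(.085,.114):print(((proj("side",w(U,[[-.013+.029,0,z],[-.013-.029,0,z],[-.015,0,.1]]))-[189.6,109.6])*5).round().tolist())
E
```

```text
t 7.42 unit xyz mm [-11.   -0.6  85.1] tool y angle 0.007 z [-0.001  0.    -1.   ] q [-0.74  0.46  0.35  1.83 -0.2   0.89  0.1 ] F [-0.2  0.1  1.6] w 44.7 g 0.0
[[248.0, 344.0], [365.0, 308.0], [311.0, 298.0]]
[[246.0, 291.0], [365.0, 256.0], [311.0, 298.0]]
```

View pics/c6.png

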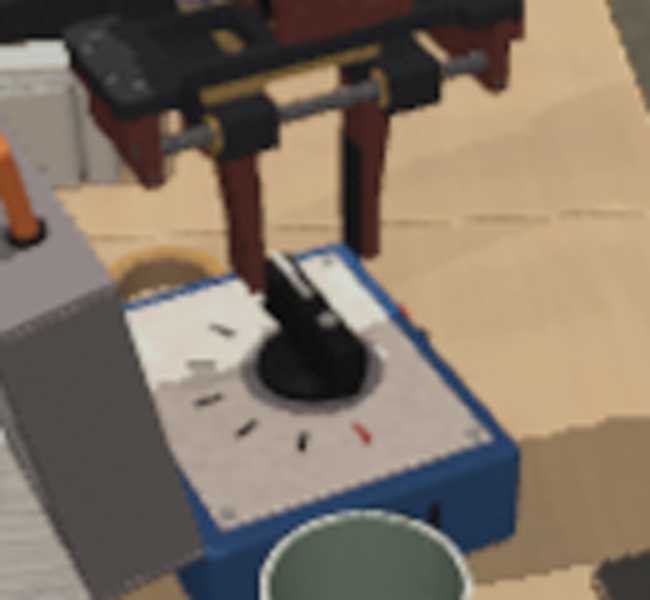

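The finger tips at (248,288) and (368,253) match the reported z plus 30 mm. The selector bar lies between them, so I descend 38 mm and grip.

Emit:
{"fn": "play_rows", "kwargs": {
  "commands": [
    [[0, 0, 0, 0.2, -0.2, 1.3, 4.5], [0, 0, 0, 0, 0, 1.3, 4.5], [0, 0, 0, 0, 0, 1.2, 4.5], [0, 0, 0, 0, 0, 0, 4.5], [0, 0, 0, 0, 0, 0, 0], [0, 0, 0, 0, 0, 0, 0], [0, 0, 0, 0, 0, 0, 0], [0, 0, 0, 0, 0, 0, 0], [0, 0, 0, 0, 0, 0, 0], [0, 0, 0, 0, 0, 0, 0], [0, 0, 0, 0, 0, 0, 0], [0, 0, 0, 0, 0, 0, 0]]
  ],
  "squeeze": 20
}}

```text
clock: 8.47
tcp_pos: [0.5357, 0.2258, 0.0477]
tool_rot: [0.0, 0.555, 0.832, 0.0]
contact_force: [-1.2, -0.7, 6.7]
gripper_width: 0.0159
grasp_force: 20.0
```

```bash
python3 -c "
from h import *
where()"
```

```text
t 8.47 unit xyz mm [-12.6   1.1  47.7] tool y angle 0.006 z [ 0.001  0.    -1.   ] q [-0.73  0.51  0.33  1.86 -0.22  0.81  0.11] F [-1.2 -0.7  6.7] w 15.9 g 20.0
```

Emit:
{"fn": "play_rows", "kwargs": {
  "commands": [
    [[0, 0, 0, 0, 0, -0.3, 0], [0, 0, -0.08, 0, 0, 0, 0], [0, 0, -0.08, 0, 0, 0, 0], [0, 0, -0.08, 0, 0, 0, 0], [0, 0, -0.08, 0, 0, 0, 0], [0, 0, -0.08, 0, 0, 0, 0], [0, 0, -0.08, 0, 0, 0, 0], [0, 0, 0, 0, 0, 0, 0]]
  ]
}}

```text
clock: 9.13
tcp_pos: [0.5355, 0.2257, 0.0487]
tool_rot: [0.0, 0.339, 0.941, -0.0]
contact_force: [4.5, 2.3, -14.1]
gripper_width: 0.0156
grasp_force: 20.0
```

```bash
python3 -c "
from h import *
where(); print(robot.state()['ft_torque'])"
```

```text
t 9.13 unit xyz mm [-12.7   1.   48.7] tool y angle 0.492 z [-0. -0. -1.] q [-0.64  0.5   0.21  1.85 -0.14  0.81  0.52] F [  4.5   2.3 -14.1] w 15.6 g 20.0
[ 0.55465707 -1.08344807  0.16426717]
```

Emit:
{"fn": "play_rows", "kwargs": {
  "commands": [
    [[0, 0, -0.08, 0, 0, 0.2, 0], [0, 0, -0.08, 0, 0, 0, 0], [0, 0, -0.08, 0, 0, 0, 0], [0, 0, -0.08, 0, 0, 0, 0], [0, 0, -0.08, 0, 0, 0, 0], [0, 0, -0.08, 0, 0, 0, 0], [0, 0, -0.08, 0, 0, 0, 0], [0, 0, -0.08, 0, 0, 0, 0], [0, 0, -0.08, 0, 0, 0, 0], [0, 0, -0.08, 0, 0, 0, 0], [0, 0, 0, 0, 0, 0, 0]]
  ]
}}

```text
clock: 10.05
tcp_pos: [0.5356, 0.2259, 0.0485]
tool_rot: [0.0, -0.053, 0.999, 0.0]
contact_force: [-1.4, 0.8, 4.4]
gripper_width: 0.0159
grasp_force: 20.0
```

```bash
python3 -c "
from h import *
where(); print(robot.state()['ft_torque'])"
```

```text
t 10.05 unit xyz mm [-12.6   1.1  48.5] tool y angle 1.29 z [ 0.001  0.    -1.   ] q [-0.49  0.49  0.01  1.84 -0.01  0.81  1.2 ] F [-1.4  0.8  4.4] w 15.9 g 20.0
[ 0.08216979  0.3359755  -0.01965385]
```

Emit:
{"fn": "play_rows", "kwargs": {
  "commands": [
    [[0, 0, -0.08, 0, 0, 0, 0], [0, 0, -0.08, 0, 0, 0, 0], [0, 0, -0.08, 0, 0, 0, 0], [0, 0, -0.08, 0, 0, 0, 0], [0, 0, -0.08, 0, 0, 0, 0], [0, 0, -0.08, 0, 0, 0, 0], [0, 0, -0.08, 0, 0, 0, 0], [0, 0, -0.08, 0, 0, 0, 0], [0, 0, -0.08, 0, 0, 0, 0], [0, 0, -0.08, 0, 0, 0, 0], [0, 0, 0, 0, 0, 0, 0], [0, 0, 0, 0, 0, 0, 4.5]]
  ]
}}

```text
clock: 11.05
tcp_pos: [0.5355, 0.2257, 0.0481]
tool_rot: [0.0, -0.435, 0.901, 0.0]
contact_force: [0.3, -0.2, -0.3]
gripper_width: 0.02
grasp_force: 0.0
```

Emit:
{"fn": "play_rows", "kwargs": {
  "commands": [
    [[0, 0, 0, 0, 0, 0, 4.5], [0, 0, 0, 0, 0, 0, 4.5], [0, 0, 0, 0, 0, 0, 4.5], [0, 0, 0, 0, 0, -2.5, 4.5], [0, 0, 0, 0, 0, -2.5, 4.5], [0, 0, 0, 0, 0, 0, 4.5]]
  ]
}}

```text
clock: 11.55
tcp_pos: [0.5377, 0.227, 0.1023]
tool_rot: [0.003, -0.436, 0.9, -0.0]
contact_force: [-0.2, -0.0, -0.4]
gripper_width: 0.0451
grasp_force: 0.0
```

```bash
python3 -c "
from h import *
where(); print(robot.state()['ft_torque'])"
```

```text
t 11.55 unit xyz mm [-10.2   1.4 102.3] tool y angle 2.085 z [ 0.006  0.    -1.   ] q [-0.33  0.43 -0.2   1.79  0.1   0.92  1.9 ] F [-0.2 -0.  -0.4] w 45.1 g 0.0
[ 0.05666285 -0.0116007   0.02402058]
```

Emit:
{"fn": "play_rows", "kwargs": {
  "commands": [
    [[0, 0, 0.12, 0, 0, 0, 4.5], [0, 0, 0.12, 0, 0, 0, 4.5], [0, 0, 0.12, 0, 0, 0, 4.5], [0, 0, 0.12, 0, 0, 0, 4.5], [0, 0, 0.12, 0, 0, 0, 4.5], [0, 0, 0.12, 0, 0, 0, 4.5], [0, 0, 0.12, 0, 0, 0, 4.5], [0, 0, 0.12, 0, 0, 0, 4.5], [0, 0, 0.12, 0, 0, 0, 4.5], [0, 0, 0.12, 0, 0, 0, 4.5], [0, 0, 0.12, 0, 0, 0, 4.5], [0, 0, 0.12, 0, 0, 0, 4.5]]
  ]
}}

```text
clock: 12.55
tcp_pos: [0.5352, 0.2257, 0.0977]
tool_rot: [-0.0, 0.268, 0.963, -0.0]
contact_force: [0.2, 1.1, 0.0]
gripper_width: 0.0449
grasp_force: 0.0
```

Emit:
{"fn": "play_rows", "kwargs": {
  "commands": [
    [[0, 0, 0.12, 0, 0, 0, 4.5], [0, 0, 0.12, 0, 0, 0, 4.5], [0, 0, 0.12, 0, 0, 0, 4.5], [0, 0, 0.12, 0, 0, 0, 4.5], [0, 0, 0.12, 0, 0, 0, 4.5], [0, 0, 0.12, 0, 0, 0, 4.5], [0, 0, 0.12, 0, 0, 0, 4.5], [0, 0, 0.12, 0, 0, 0, 4.5], [0, 0, 0.12, 0, 0, 0, 4.5], [0, 0, 0.12, 0, 0, 0, 4.5], [0, 0, 0.12, 0, 0, 0, 4.5], [0, 0, 0.12, 0, 0, 0, 4.5]]
  ]
}}

```text
clock: 13.55
tcp_pos: [0.5352, 0.2257, 0.0978]
tool_rot: [0.0, 0.837, 0.547, -0.0]
contact_force: [0.3, -0.0, -0.6]
gripper_width: 0.0449
grasp_force: 0.0
```

Emit:
{"fn": "play_rows", "kwargs": {
  "commands": [
    [[0, 0, 0.12, 0, 0, 0, 4.5], [0, 0, 0.12, 0, 0, 0, 4.5], [0, 0, 0.02, 0, 0, 0, 4.5], [0, 0, 0, 0, 0, 0, 4.5], [0, 0, 0, 0, 0, 0, 4.5]]
  ]
}}

```text
clock: 13.97
tcp_pos: [0.5352, 0.2258, 0.0979]
tool_rot: [0.0, 0.899, 0.439, -0.0]
contact_force: [0.3, -0.9, -0.2]
gripper_width: 0.0449
grasp_force: 0.0
```

```bash
python3 -c "
from h import *
where(); print(robot.state()['tcp_pos'])"
```

```text
t 13.97 unit xyz mm [-13.    1.2  97.9] tool y angle -1.05 z [-0. -0. -1.] q [-0.88  0.47  0.54  1.83 -0.29  0.92 -0.88] F [ 0.3 -0.9 -0.2] w 44.9 g 0.0
[0.53524211 0.22579072 0.09792307]
```

Emit:
{"fn": "play_rows", "kwargs": {
  "commands": [
    [[0, 0, 0, 0, 0, 2, 4.5], [0, 0, 0, 0, 0, 2, 4.5], [0, 0, 0, 0, 0, 0.9, 4.5], [0, 0, 0, 0, 0, 0, 4.5], [0, 0, 0, 0, 0, 0, 0], [0, 0, 0, 0, 0, 0, 0], [0, 0, 0, 0, 0, 0, 0], [0, 0, 0, 0, 0, 0, 0], [0, 0, 0, 0, 0, 0, 0], [0, 0, 0, 0, 0, 0, 0], [0, 0, 0, 0, 0, 0, 0]]
  ]
}}

```text
clock: 14.88
tcp_pos: [0.5358, 0.226, 0.0498]
tool_rot: [-0.0, 0.899, 0.437, 0.001]
contact_force: [-0.6, -0.1, 6.2]
gripper_width: 0.0159
grasp_force: 20.0
```

Emit:
{"fn": "play_rows", "kwargs": {
  "commands": [
    [[0, 0, -0.08, 0, 0, 0, 0], [0, 0, -0.08, 0, 0, 0, 0], [0, 0, -0.08, 0, 0, 0, 0], [0, 0, -0.08, 0, 0, 0, 0], [0, 0, -0.08, 0, 0, 0, 0], [0, 0, -0.08, 0, 0, 0, 0], [0, 0, -0.08, 0, 0, 0, 0], [0, 0, -0.08, 0, 0, 0, 0], [0, 0, -0.08, 0, 0, 0, 0], [0, 0, -0.08, 0, 0, 0, 0], [0, 0, -0.08, 0, 0, 0, 0], [0, 0, 0, 0, 0, 0, 0]]
  ]
}}

```text
clock: 15.88
tcp_pos: [0.5356, 0.226, 0.0498]
tool_rot: [-0.0, 0.626, 0.78, 0.0]
contact_force: [-1.5, 1.3, 6.9]
gripper_width: 0.0161
grasp_force: 20.0
```

```bash
python3 -c "
from h import *
where(); print(robot.state()['ft_torque'])"
```

```text
t 15.88 unit xyz mm [-12.5   1.3  49.8] tool y angle -0.169 z [ 0.001  0.001 -1.   ] q [-0.69  0.5   0.27  1.86 -0.18  0.81 -0.1 ] F [-1.5  1.3  6.9] w 16.1 g 20.0
[0.0425838  0.47795223 0.05095957]
```

Emit:
{"fn": "play_rows", "kwargs": {
  "commands": [
    [[0, 0, -0.06, 0, 0, 0, 0], [0, 0, -0.06, 0, 0, 0, 0], [0, 0, -0.05, 0, 0, 0, 0], [0, 0, 0, 0, 0, 0, 0], [0, 0, 0, 0, 0, 0, 0]]
  ]
}}

```text
clock: 16.3
tcp_pos: [0.5356, 0.2261, 0.0498]
tool_rot: [-0.0, 0.559, 0.829, 0.0]
contact_force: [-2.0, 0.1, 7.0]
gripper_width: 0.0159
grasp_force: 20.0
```

```bash
python3 -c "
from h import *
where(); print(robot.state()['ft_torque'])"
```

```text
t 16.3 unit xyz mm [-12.6   1.3  49.8] tool y angle -0.003 z [ 0.001  0.001 -1.   ] q [-0.65  0.5   0.23  1.85 -0.15  0.81  0.04] F [-2.   0.1  7. ] w 15.9 g 20.0
[-0.00234695  0.46394442  0.01680352]
```

Emit:
{"fn": "play_rows", "kwargs": {
  "commands": [
    [[0, 0, -0.03, 0, 0, 0, 0], [0, 0, -0.03, 0, 0, 0, 0], [0, 0, 0, 0, 0, 0, 0], [0, 0, 0, 0, 0, 0, 0]]
  ]
}}

```text
clock: 16.63
tcp_pos: [0.5356, 0.226, 0.0498]
tool_rot: [-0.0, 0.535, 0.845, 0.001]
contact_force: [-0.8, 0.8, 5.7]
gripper_width: 0.0159
grasp_force: 20.4
```

```bash
python3 - <<'E'
from h import *
where(); print(robot.state()['ft_torque'])
E
```

```text
t 16.63 unit xyz mm [-12.6   1.2  49.8] tool y angle 0.055 z [ 0.001  0.001 -1.   ] q [-0.64  0.5   0.21  1.85 -0.14  0.81  0.09] F [-0.8  0.8  5.7] w 15.9 g 20.4
[ 0.00906479  0.456474   -0.53080772]
```

The torque jumped to 0.53 N m, so the end stop is reached. Now four clicks clockwise.

Emit:
{"fn": "play_rows", "kwargs": {
  "commands": [
    [[0, 0, 0.05, 0, 0, 0, 0], [0, 0, 0.08, 0, 0, 0, 0], [0, 0, 0.08, 0, 0, 0, 0], [0, 0, 0.08, 0, 0, 0, 0], [0, 0, 0.08, 0, 0, 0, 0], [0, 0, 0.08, 0, 0, 0, 0], [0, 0, 0.08, 0, 0, 0, 0], [0, 0, 0.08, 0, 0, 0, 0], [0, 0, 0.08, 0, 0, 0, 0], [0, 0, 0.08, 0, 0, 0, 0], [0, 0, 0.08, 0, 0, 0, 0], [0, 0, 0.08, 0, 0, 0, 0]]
  ]
}}

```text
clock: 17.63
tcp_pos: [0.5357, 0.2259, 0.0498]
tool_rot: [-0.0, 0.857, 0.515, 0.0]
contact_force: [-1.5, -0.3, 5.8]
gripper_width: 0.0159
grasp_force: 20.0
```

Emit:
{"fn": "play_rows", "kwargs": {
  "commands": [
    [[0, 0, 0.08, 0, 0, 0, 0], [0, 0, 0.08, 0, 0, 0, 0], [0, 0, 0.08, 0, 0, 0, 0], [0, 0, 0.08, 0, 0, 0, 0], [0, 0, 0.08, 0, 0, 0, 0], [0, 0, 0.08, 0, 0, 0, 0], [0, 0, 0.08, 0, 0, 0, 0], [0, 0, 0.08, 0, 0, 0, 0], [0, 0, 0.08, 0, 0, 0, 0], [0, 0, 0.08, 0, 0, 0, 0], [0, 0, 0.08, 0, 0, 0, 0], [0, 0, 0.08, 0, 0, 0, 0]]
  ]
}}

```text
clock: 18.63
tcp_pos: [0.5357, 0.2258, 0.0498]
tool_rot: [-0.0, 0.998, 0.061, 0.0]
contact_force: [-1.5, -0.5, 6.2]
gripper_width: 0.0157
grasp_force: 20.0
```

```bash
python3 -c "
from h import *
where(); print(robot.state()['ft_torque'])"
```

```text
t 18.63 unit xyz mm [-12.5   1.   49.8] tool y angle -1.837 z [ 0.001  0.    -1.   ] q [-0.99  0.58  0.71  1.88 -0.49  0.86 -1.49] F [-1.5 -0.5  6.2] w 15.7 g 20.0
[-0.22747571  0.50991569  0.11044876]
```

Emit:
{"fn": "play_rows", "kwargs": {
  "commands": [
    [[0, 0, 0.08, 0, 0, 0, 0], [0, 0, 0.08, 0, 0, 0, 0], [0, 0, 0.08, 0, 0, 0, 0], [0, 0, 0.01, 0, 0, 0, 0], [0, 0, 0, 0, 0, 0, 0], [0, 0, 0, 0, 0, 0, 0]]
  ]
}}

```text
clock: 19.13
tcp_pos: [0.5357, 0.2258, 0.0498]
tool_rot: [-0.0, 0.998, -0.063, 0.0]
contact_force: [-1.3, -1.0, 6.9]
gripper_width: 0.0162
grasp_force: 20.0
```

```bash
python3 -c "
from h import *
where(); print(robot.state()['ft_torque'])"
```

```text
t 19.13 unit xyz mm [-12.5   1.   49.8] tool y angle -2.084 z [ 0.001  0.    -1.   ] q [-1.03  0.6   0.77  1.88 -0.54  0.88 -1.69] F [-1.3 -1.   6.9] w 16.2 g 20.0
[-0.24141605  0.46642122 -0.08915861]
```

Emit:
{"fn": "play_rows", "kwargs": {
  "commands": [
    [[0, 0, 0, 0, 0, 0, 4.5], [0, 0, 0, 0, 0, 0, 4.5], [0, 0, 0, 0, 0, 0, 4.5], [0, 0, 0, 0, 0, 0, 4.5], [0, 0, 0, 0, 0, -2, 4.5], [0, 0, 0, 0, 0, -3, 4.5], [0, 0, 0, 0, 0, -3, 4.5], [0, 0, 0, 0, 0, -4, 4.5], [0, 0, 0, 0, 0, -4, 4.5], [0, 0, 0, 0, 0, -4, 4.5], [0, 0, 0, 0, 0, 0, 4.5]]
  ]
}}

```text
clock: 20.05
tcp_pos: [0.5391, 0.2259, 0.2564]
tool_rot: [-0.003, 0.998, -0.063, 0.004]
contact_force: [0.6, -0.1, -0.2]
gripper_width: 0.0453
grasp_force: 0.0
```

```bash
python3 - <<'E'
from h import *
where()
s=robot.snapshot("side")[60:230,170:320]
cv2.imwrite("pics/c7.png",cv2.resize(s,None,fx=3.5,fy=3.5,interpolation=cv2.INTER_CUBIC))
E
```

```text
t 20.05 unit xyz mm [-9.400e+00 -1.000e-01  2.564e+02] tool y angle -2.085 z [ 0.01   0.001 -1.   ] q [-1.17  0.38  0.95  1.66 -0.33  1.26 -1.86] F [ 0.6 -0.1 -0.2] w 45.3 g 0.0
```

View pics/c7.png

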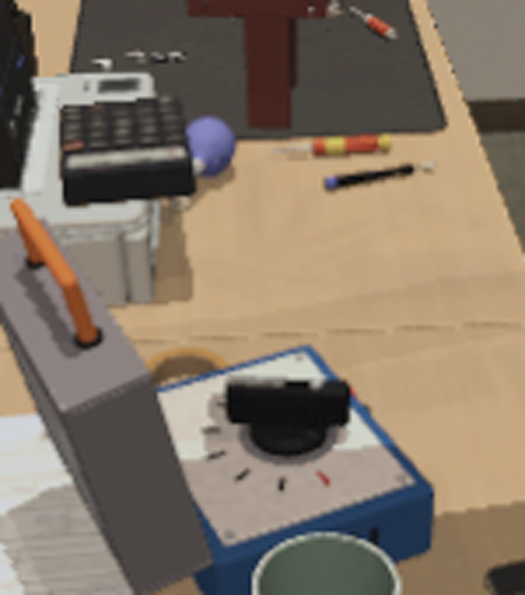

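The guard is open and the selector is released. The bar runs from (230,395), the white end, to (350,395). I'll check that against the predicted positions.

```bash
python3 - <<'E'
from h import *
for k in(3,4,5):
    x=k*np.pi/6
    P=[[-.013+d*np.sin(x),d*np.cos(x)+.001,.1] for d in(.04,-.04)]
    print(k,((proj("side",w(U,P))-[169.6,59.6])*3.5).round().tolist())
E
```

```text
3 [[227.0, 403.0], [342.0, 368.0]]
4 [[222.0, 383.0], [349.0, 387.0]]
5 [[234.0, 365.0], [339.0, 406.0]]
```

The bar is level from (228,383) to (350,387), which matches position 4. I'm handing in.

```bash
python3 -c "
from rig import robot
print(robot.hand_in())"
```

```text
the job is handed in; nothing more can be done
None
```

The job is handed in: the guard stays open by itself, the selector went to its anticlockwise end stop and then four clicks clockwise to position 4, and the robot has let go; the mug, phone and tape roll were not touched.

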